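Set the fallen tip box up on its tray

ROBOT

A 6-joint arm with a two-finger parallel gripper is mounted at the origin on a cart in front of the work surface, level with it; the furniture and walls round the work are solid. World frame = base frame: x ahead of the robot, y to its left, z up, the work surface at z = 0. Lengths are in mm, angles in rad, forces in N, time in s.
With the tool pointing down it reaches from about 350 to 925 mm from the base axis. Payload 6.4 kg.
Tool frame: the origin (TCP) lies midway between the tips of the shut fingers; the grasp point (between the pads) lies 19 mm behind it; x points along the fingers, z is the direction in which the jaws open and shut, and the axes are right-handed (so a half turn about x gives the same grasp; the last joint's range is limited). The gripper opens to 85 mm and grips with 20 to 120 N. Pads are 22 mm wide; open, the fingers measure 114 mm over their backs; the gripper's body (76 mm by 85 mm) begins 54 mm behind the grasp point. The pads swing forward as they close: fully open they stand 13 mm farther back than shut.
Start: joints at [0.946, 0.245, 1.558, -0, 1.339, -0.174], TCP at [283.195, 585.077, 231.29] pointing down, gripper open.
Joint ranges: [-3.13, 3.13], [-1.02, 2.26], [0.13, 2.54], [-0.95, 4.09], [0.21, 2.88], [-2.74, 2.74]. Speed limits (rad/s): [2.57, 2.57, 3.14, 3.14, 3.14, 3.14].

INTERFACE

Orientations are given as a rotation vector (axis times angle).
In Python, from station import env, camera, camera_model, job_done gives the robot as it stands.
- The arm moves only by the shell command python3 -m inch 'ROWS' [OPENING]. ROWS is JSON, a list of rows, each a list of 2 entries, a list of its own where there are three numbers: the shift along the tool's x, y, z in mm, then the turn, a rotation vector about the tool's x, y, z in rad. A call has exactly 5 rows; each row shifts and turns the commanded pose from where the row before left it, along the tool's axes as they then stand; what a row does not reach is not made up. A row lasts 1/8 s, in which the tool goes at most 62.5 mm and 10.7 degrees, less where a joint would pass 70% of its speed; a pose out of reach is approached as far as the arm can. A call with a gripper value outside its range is refused whole. OPENING is the opening in per cent of the stroke, from 0 (shut) to 100 (fully open), set as the call begins (- or left out, the last holds). The fingers move at their own pace and stop on an object; the grip force is fixed at half the most. Time passes only in rows, so rows that do not move let the fingers close, or fill a call up. It gives the time, the measured TCP pose, the force and the opening at its end, in the units of the state.
- env.state(): the state, without advancing time (a new reading comes with each control period).
- camera(name): name is "scene" or "top" or "wrist"; returns (picture, depth): 480x640x3 uint8, red, green, blue; 480x640 float32, mm along the optical axis (not along the pixel's ray), 0 where there is no reading.
- camera_model(name): a dict with "mtx" (3x3 intrinsics, pixels), "dist" ([k1, k2, p1, p2, k3] as OpenCV has them; the pictures are not rectified), "eye" and "attitude" of the camera in the world; the wrist camera has in their place "hand_eye" (4x4, takes a point from camera to tool coordinates, whose origin is the TCP and whose axes are the tool frame's). Camera axes: x right, y down, z forward; pixel columns grow to the right and rows downward; lengths in mm; the calibration is good to about 2 mm. A picture is of the moment at which its call begins: read the wrist's pose just before it. camera_model takes no time and is no camera call.
- job_done(): hands the job in, once; it reports no verdict.
The state is a dict: "t": time; "q": joint angles; "joint_vel": joint speeds; "joint_efforts": joint torques, N m; "tcp_pos": TCP position; "orientation": TCP orientation; "contact_force": force on the tool from outside, world axes, zero at the start; "torque": the same for the moment, N m; "width": opening from 0.0 (shut) to 1.0 (fully open).
Only numpy, scipy, OpenCV 4.12 (cv2) and the standard library are available. Lean on these libraries where they do the work, as an engineer would, in place of code of your own. Each camera call takes 0.05 s, during which the arm holds its last target. There are 200 camera calls.

TASK

The pipette tip box has been knocked over onto its front, just before its grey parking tray. Without grasping or lifting it, tip it back up by pushing on it so that it stands on its base on the tray, then push it back until it stands square against the tray's back fence, not sticking out past either end of the fence. Do not disturb the bottle, the glue stick or the petri dish.

Things in the scene. Friction and masses are not known exactly. Their poses are not given: they have to be found in the camera images.
- tip_box: Blue pipette tip box, clear lid fixed shut, 0.11 to 0.22 kg, loose. Origin: on its underside, mid-length. Own axes: z from underside (z=0) to lid, y along its length, x from front to back. Flat lid top at z=70 mm; front wall x=-32, back wall x=+36, ends y=-59 and +59 mm. A thin lid tab, 24 mm wide, sticks out of the middle of the front wall to x=-39 at z=50 mm.
- tip_box_center (a point): Centre of the tip box, 35 mm above its underside, axes of the box. At the start the box lies on its front, resting on its front bottom edge and the tab: its own z points away from the tray (towards the robot) and about 8 degrees up. So the underside faces the tray and the lid top faces away from it.
- tip_box_lid (a point): Middle of the edge between lid top and back wall: the uppermost edge at the start, about 77 mm above the bench. Pushing the upper part of the lid top towards the tray turns the box about its front bottom edge; past about half way it falls onto its underside by itself. If it slides instead of turning, the tray's front edge stops it and then lets it tip up.
- tray: Grey plastic parking tray, screwed down: plate 6 mm thick, 170 mm long (y), 95 mm deep, with an upright fence 36 mm high (above the bench) all along its far side; no other walls. Origin: at bench height, below the middle of the fence's front face. Own x points from the open front edge (x=-95 mm) to the fence (front face x=0), away from the robot; ends y=-85 and +85 mm; z up.
- bottle: Brown reagent bottle, 45 mm in diameter, 80 mm high, standing beside one end of the tray, loose. Origin: centre of its underside, z up. Not to be disturbed.
- glue_stick: Glue stick, 26 mm in diameter, 84 mm high, standing beside the other end of the tray, loose. Origin: centre of its underside, z up. Not to be disturbed.
- petri_dish: Closed clear petri dish, 60 mm in diameter, 15 mm high, lying behind the fence, loose. Origin: centre of its underside, z up. Not to be disturbed.

How it is judged (in metres and radians):
At the end, for the whole second after the job is handed in: The tip box stands at rest on its base on the tray's plate (tilt under 0.06 rad), its back wall within 6 mm of the fence and parallel to it within 0.09 rad, its ends no more than 2 mm past the ends of the fence (angle between tip_box's own z axis and vertical below 0.06 rad and z of tip_box in the frame of tray between 0.003 and 0.01 m and x of tip_box in the frame of tray between -0.042 and -0.03 m and angle between the x axis of tip_box and the x axis of tray, either way round below 0.09 rad and y of tip_box in the frame of tray between -0.028 and 0.028 m and linear speed of tip_box below 0.01 m/s); the robot touches nothing.
It fails at once if the tip box is lifted while it lies or tips (height (world z) of tip_box_center above 0.068 m).
It fails at once if the tip box is lifted or carried while standing (angle between tip_box's own z axis and vertical below 0.3 rad and height (world z) of tip_box above 0.026 m).
It fails at once if the bottle is disturbed (distance of bottle from where it was at the start of the episode above 0.015 m or angle between bottle's own z axis and vertical above 0.3 rad).
It fails at once if the glue stick is disturbed (distance of glue_stick from where it was at the start of the episode above 0.015 m or angle between glue_stick's own z axis and vertical above 0.3 rad).
It fails at once if the petri dish is disturbed (distance of petri_dish from where it was at the start of the episode above 0.015 m or height (world z) of petri_dish above 0.01 m).
It also fails if it takes over 48 s, if anything falls off the work surface, if the arm or the gripper's body presses on something with over 40 N, if the wrist force passes 120 N, or if a joint passes its speed limit or range.

## Working session

There is one attempt and no reset: what is moved stays moved. The work goes in short steps, Python scripts to look and compute and a shell command to move; the robot and the scene stay as the last step left them, time stands still between calls to the robot, and variables do not carry over. Pictures are saved under pics/ and viewed, about 8 in all and at most 12, crops included, and the job is handed in when it is done.

```bash
ls; mkdir -p pics; python3 - <<'E'
from station import env,camera,camera_model
import cv2,numpy as np
s=env.state();print(s)
for n in("scene","top"):
    p,d=camera(n);cv2.imwrite(f"pics/{n}0.png",p[...,::-1]);np.save(f"pics/{n}0.npy",d)
    print(n,camera_model(n))
print(camera_model("wrist"))
E
```

```text
pics
{'t': 0.0, 'q': array([ 9.45912976e-01,  2.45827845e-01,  1.55898021e+00, -2.17822962e-05,
        1.33872603e+00, -1.74123429e-01]), 'joint_vel': array([ 0.00050493, -0.00129154,  0.0002133 ,  0.00037781, -0.00042845,
        0.00054082]), 'joint_efforts': array([ 1.52313030e-03, -4.29516399e+01, -3.26127291e+01, -1.13952519e-04,
        5.43857561e-03,  8.50579681e-06]), 'tcp_pos': array([282.85869375, 584.61593546, 230.18969294]), 'orientation': array([-0.87193779,  1.39118537,  0.87070698]), 'contact_force': array([ 0.98917305, -0.79806344, -0.15963694]), 'torque': array([-0.02722262,  0.00016712,  0.03404033]), 'width': 0.9990428539641468}
scene {'mtx': array([[530.07231534,   0.        , 313.8273828 ],
       [  0.        , 530.07231534, 246.01953552],
       [  0.        ,   0.        ,   1.        ]]), 'dist': array([-0.13985454,  0.        ,  0.        ,  0.        ,  0.        ]), 'eye': array([382.93274754, 121.86636419, 823.84251404]), 'attitude': array([-0.77387567,  2.80609886, -0.73370395])}
top {'mtx': array([[486.33936524,   0.        , 319.81037427],
       [  
[... 190 characters left out ...]
29959223, -227.48383637,  918.02689053]), 'attitude': array([-2.13718586,  2.14114139, -0.2320679 ])}
{'mtx': array([[330.83803153,   0.        , 318.93002218],
       [  0.        , 330.83803153, 236.84174724],
       [  0.        ,   0.        ,   1.        ]]), 'dist': array([-0.02846546,  0.        ,  0.        ,  0.        ,  0.        ]), 'hand_eye': array([[-1.34854145e-04, -2.93076847e-01,  9.56088879e-01,
        -1.42025673e+02],
       [ 8.78829733e-04, -9.56088553e-01, -2.93076623e-01,
         7.43685457e+01],
       [ 9.99999605e-01,  8.00716736e-04,  3.86497152e-04,
        -2.86239682e-01],
       [ 0.00000000e+00,  0.00000000e+00,  0.00000000e+00,
         1.00000000e+00]])}
```

View pics/scene0.png

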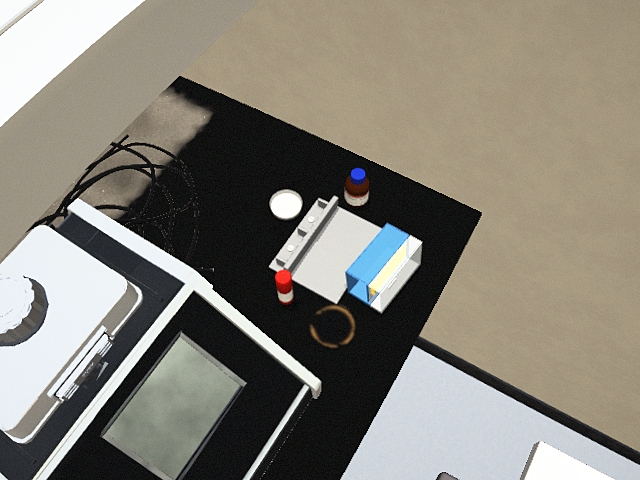

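View pics/top0.png

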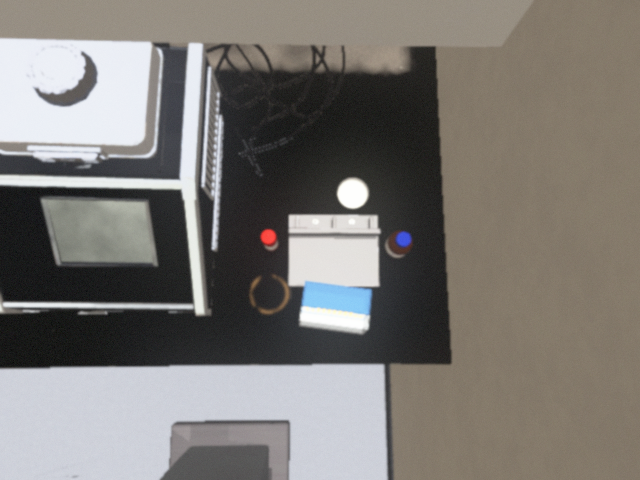

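The scene view shows the blue back wall of the box facing up at about (378,258), the tray plate at (330,255), the fence from (335,200) to (272,268), the bottle at (357,185), the glue stick at (285,285) and the dish at (286,204). The top view shows the fence at (333,230), the box at (336,305), the glue stick at (269,240), the bottle at (400,242) and the dish at (352,193). There is equipment to the left at column 210 and below. I'll enlarge the top view and measure.

```bash
cat > h.py <<'E'
import numpy as np,cv2
from scipy.spatial.transform import Rotation as R
from station import env,camera,camera_model
def ray(n,uv,s=None):
    m=camera_model(n);p=cv2.undistortPoints(np.array(uv,float).reshape(-1,1,2),m["mtx"],m["dist"]).reshape(-1,2)
    d=np.c_[p,np.ones(len(p))]
    if n=="wrist":
        H=m["hand_eye"];T=R.from_rotvec(s["orientation"]);A=T.as_matrix()@H[:3,:3];e=s["tcp_pos"]+T.apply(H[:3,3])
    else: A=R.from_rotvec(m["attitude"]).as_matrix();e=m["eye"]
    return e,d@A.T
def atz(n,uv,z,s=None):
    e,d=ray(n,uv,s);z=np.broadcast_to(np.asarray(z,float),len(d));return e+d*((z-e[2])/d[:,2])[:,None]
def dep(n,uv,D,s=None):
    e,d=ray(n,uv,s);return e+d*np.array([D[int(round(v)),int(round(u))] for u,v in uv])[:,None]
E
python3 - <<'E'
import cv2
from h import *
for n,x,y,w,h in(("top",240,170,190,170),("scene",255,155,190,165)):
    p=cv2.imread(f"pics/{n}0.png")[y:y+h,x:x+w];cv2.imwrite(f"pics/{n}c.png",cv2.resize(p,None,fx=4,fy=3.5 if 0 else 4,interpolation=cv2.INTER_CUBIC)[:600*2])
T=cv2.imread("pics/topc.png");S=cv2.imread("pics/scenec.png")
cv2.imwrite("pics/topc.png",cv2.resize(T,None,fx=.88,fy=.88));cv2.imwrite("pics/scenec.png",cv2.resize(S,None,fx=.9,fy=.9))
D=np.load("pics/top0.npy")
np.set_printoptions(precision=1,suppress=True)
print(dep("top",[(333,260),(335,297),(335,312),(200,250),(269,237),(403,239),(352,193),(300,350)],D))
D=np.load("pics/scene0.npy")
print(dep("scene",[(330,255),(378,258),(286,204),(284,272),(357,172)],D))
E
```

```text
[[ 584.8 -282.1    4.8]
 [ 511.5 -281.    70.4]
 [ 485.7 -280.5   73.5]
 [ 584.9  -58.2  128.7]
 [ 614.7 -166.3   83.4]
 [ 612.3 -401.7   77.9]
 [ 713.  -319.2   16. ]
 [ 419.2 -220.1   -0.2]]
[[ 588.3 -268.6    9.4]
 [ 503.  -272.3   74. ]
 [ 709.3 -316.4   15.6]
 [ 616.2 -170.2   83.5]
 [ 613.  -403.1   78.7]]
```

View pics/topc.png

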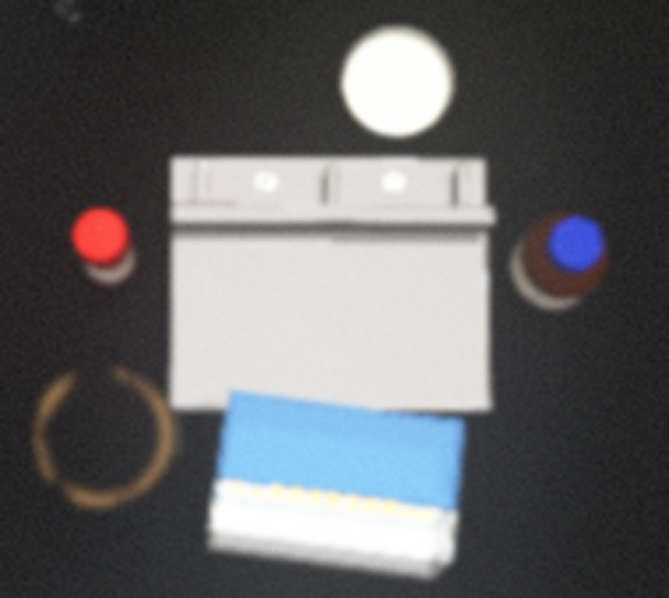

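View pics/scenec.png

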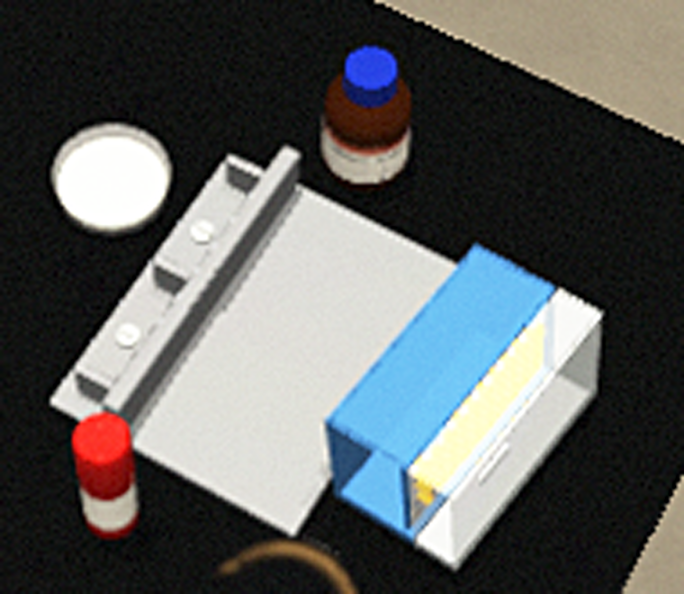

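```bash
python3 - <<'E'
from h import *
np.set_printoptions(precision=1,suppress=True)
t=lambda L:np.array(L)/3.52+[240,170]
s=lambda L:np.array(L)/3.6+[255,155]
def tri(a,b):
    e1,d1=ray("top",t([a]));e2,d2=ray("scene",s([b]));d1=d1[0];d2=d2[0]
    k=np.linalg.lstsq(np.c_[d1,-d2],e2-e1,rcond=None)[0];p,q=e1+d1*k[0],e2+d2*k[1];return (p+q)/2,np.linalg.norm(p-q)
print("traycorner L",tri((171,409),(296,533)))
print("box back-bottom R,L",tri((465,420),(478,244)),tri((230,391),(328,420)))
print("lid R",tri((457,512),(603,315)), "blue end R",tri((460,510),(556,288)))
print("tray front z6",atz("top",t([(171,409),(491,409)]),6))
print("fence top front edge z36",atz("top",t([(171,222),(495,222)]),36))
print("fence base z6 ",atz("top",t([(171,237),(488,237)]),6))
print("box bb z67",atz("top",t([(230,391),(465,420)]),67))
print("box lid z77",atz("top",t([(210,510+0),(457,512)]),77))
print("lid low edge z~10",atz("top",t([(208,548),(435,577)]),10))
print("scene lid low",atz("scene",s([(458,570),(600,392)]),10))
print("scene fence top rear/front R",atz("scene",s([(290,148),(300,157)]),36),"base",atz("scene",s([(300,195),(135,427)]),6))
st=env.state();Rm=R.from_rotvec(st["orientation"]).as_matrix();print("tool axes cols",Rm)
E
```

```text
traycorner L (array([ 534.7, -198.6,    2.2]), np.float64(2.0965106374177727))
box back-bottom R,L (array([ 523.7, -347.5,   60.9]), np.float64(3.2684331271648173)) (array([ 538.7, -229.9,   62.3]), np.float64(2.4346533022328636))
lid R (array([ 467.6, -344.8,   55.1]), np.float64(25.23307003765314)) blue end R (array([ 480.1, -343.4,   63.4]), np.float64(1.44417197705996))
tray front z6 [[ 535.4 -198.5    6. ]
 [ 535.1 -368.9    6. ]]
fence top front edge z36 [[ 630.7 -198.7   36. ]
 [ 630.9 -369.1   36. ]]
fence base z6  [[ 628.1 -197.8    6. ]
 [ 628.3 -369.8    6. ]]
box bb z67 [[ 539.4 -229.6   67. ]
 [ 524.8 -346.3   67. ]]
box lid z77 [[ 481.  -219.9   77. ]
 [ 479.6 -339.9   77. ]]
lid low edge z~10 [[ 462.9 -218.4   10. ]
 [ 447.6 -336.5   10. ]]
scene lid low [[ 459.1 -217.6   10. ]
 [ 442.3 -334.6   10. ]]
scene fence top rear/front R [[ 633.4 -365.5   36. ]
 [ 626.4 -363.3   36. ]] base [[ 624.  -361.3    6. ]
 [ 626.4 -205.7    6. ]]
tool axes cols [[-0.  -0.9  0.4]
 [-0.   0.4  0.9]
 [-1.   0.  -0. ]]
```

```bash
python3 - <<'E'
from h import *
np.set_printoptions(precision=3,suppress=True)
st=env.state();Rm=R.from_rotvec(st["orientation"]).as_matrix();print(Rm)
T=np.array([[0,-1,0],[0,0,1],[-1,0,0]],float);print("turn",R.from_matrix(Rm.T@T).as_rotvec())
for n in("top","scene"):
    D=np.load(f"pics/{n}0.npy");uv=[(u,v) for v in range(0,480,4) for u in range(0,640,4) if D[v,u]>0]
    P=dep(n,uv,D);
    for x0 in range(100,800,100):
        print(n,x0,[ (y,int(max(q))) for y in range(-500,700,100) if len(q:=P[(P[:,0]>=x0)&(P[:,0]<x0+100)&(P[:,1]>=y)&(P[:,1]<y+100)][:,2])])
E
```

```text
[[-0.001 -0.9    0.436]
 [-0.001  0.436  0.9  ]
 [-1.     0.    -0.002]]
turn [-0.451 -0.002 -0.001]
top 100 [(-500, -67), (-400, -748), (-300, -752), (-200, -337), (-100, -338), (0, -344), (100, -360), (200, -751), (300, -750), (400, -752), (500, -753), (600, -753)]
top 200 [(-500, 297), (-400, -752), (-300, -752), (-200, -752), (-100, -749), (0, -750), (100, -753), (200, -753), (300, -751), (400, -750), (500, -754), (600, -752)]
top 300 [(-500, 503), (-400, 0), (-300, -2), (-200, 0), (-100, 0), (0, 0), (100, 2), (200, 0), (300, -5), (400, -753), (500, -752), (600, -753)]
top 400 [(-500, 520), (-400, 79), (-300, 79), (-200, 3), (-100, 76), (0, 73), (100, 68), (200, 72), (300, 1)]
top 500 [(-500, 540), (-400, 70), (-300, 76), (-200, 5), (-100, 151), (0, 154), (100, 150), (200, 150)]
top 600 [(-500, 551), (-400, 79), (-300, 38), (-200, 84), (-100, 216), (0, 214), (100, 215), (200, 214)]
top 700 [(-500, 539), (-400, 17), (-300, 15), (-200, 10), (-100, 231), (0, 291), (100, 291), (200, 255)]
scene 100 [(-500, 203), (-400, -749), (-300, -752), (-200, 3), (-100, 0)]
scene 200 [(-500, 414), (-400, -750), (-300, -748), (-200, -749)]
scene 300 [(-500, 487), (-400, 2), (-300, 3), (-200, 2), (-100, 1), (0, 1)]
scene 400 [(-500, 455), (-400, 79), (-300, 80), (-200, 3), (-100, 80), (0, 81), (100, 78)]
scene 500 [(-500, 408), (-400, 70), (-300, 75), (-200, 8), (-100, 156), (0, 154), (100, 153)]
scene 600 [(-500, 372), (-400, 80), (-300, 38), (-200, 86), (-100, 216), (0, 239), (100, 242), (200, 216)]
scene 700 [(-500, 332), (-400, 18), (-300, 17), (-200, 12), (-100, 217), (0, 293), (100, 293), (200, 255)]
```

```bash
python3 -m inch '[[[-20,0,-40],[-0.15,0,0]],[[-20,0,-45],[-0.15,0,0]],[[-20,0,-50],[-0.151,0,0]],[[0,0,-60],[0,0,0]],[[0,0,-60],[0,0,0]]]' 60
```

```text
t: 0.72
tcp_pos: [244.5, 335.0, 291.2]
orientation: [-1.211, 1.208, 1.21]
contact_force: [1.0, -0.0, 1.3]
width: 0.602
```

```bash
python3 -m inch '[[[0,-35,-50],[0,0,0]],[[0,-35,-50],[0,0,0]],[[0,-35,-50],[0,0,0]],[[0,-30,-50],[0,0,0]],[[0,-20,-55],[0,0,0]]]'; python3 -m inch '[[[0,0,-60],[0,0,0]],[[0,0,-60],[0,0,0]],[[0,0,-60],[0,0,0]],[[0,0,-60],[0,0,0]],[[0,0,-60],[0,0,0]]]'
```

```text
t: 1.35
tcp_pos: [400.5, 79.8, 291.1]
orientation: [-1.209, 1.209, 1.209]
contact_force: [0.2, 0.1, -0.1]
width: 0.599
t: 1.98
tcp_pos: [399.5, -220.2, 291.1]
orientation: [-1.209, 1.209, 1.209]
contact_force: [1.5, 0.1, -0.5]
width: 0.605
```

```bash
python3 -m inch '[[[50,-5,-32],[0,0,0]],[[50,-5,-32],[0,0,0]],[[40,0,0],[0,0,0]],[[0,0,0],[0,0,0]],[[0,0,0],[0,0,0]]]'; python3 - <<'E'
from h import *
s=env.state();p,d=camera("wrist");cv2.imwrite("pics/w1.png",p[...,::-1]);np.save("pics/w1.npy",d);np.savez("pics/w1s.npz",**s)
E
```

```text
t: 2.6
tcp_pos: [410.7, -282.7, 152.9]
orientation: [-1.212, 1.209, 1.208]
contact_force: [-0.5, -0.3, 0.5]
width: 0.606
```

View pics/w1.png

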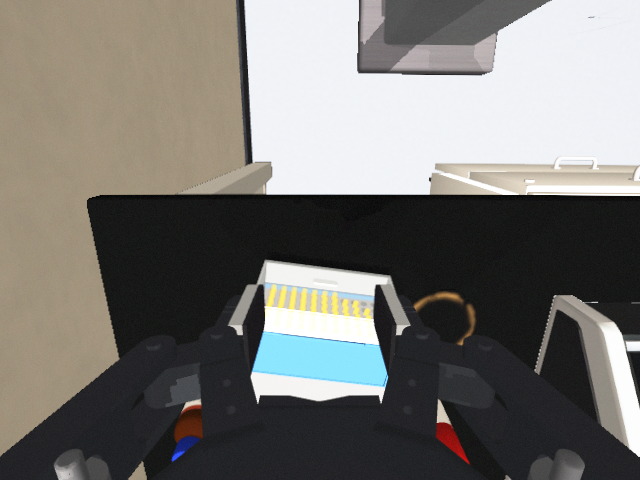

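The wrist view shows the near edge of the lid from (266,261) to (391,275), centred between the fingertips at (255,290) and (390,290). The bottle is at (188,440) and the glue stick at (450,445). The box yaw agrees with the earlier measurement, so I'll go low and push it square against the tray edge.

```bash
python3 - <<'E'
from h import *
s=dict(np.load("pics/w1s.npz"));np.set_printoptions(precision=1,suppress=True)
print(atz("wrist",[(266,261),(391,275)],10,s),dep("wrist",[(325,270),(325,360)],np.load("pics/w1.npy"),s))
E
python3 -m inch '[[[45,0,0],[0,0,0]],[[45,0,0],[0,0,0]],[[46,0,-1],[0,0,0]],[[0,-7,0],[0,0,0]],[[0,0,0],[0,0,0]]]'
```

```text
[[ 447.2 -332.1   10. ]
 [ 461.  -215.8   10. ]] [[ 453.  -277.7   17.3]
 [ 509.5 -278.1   69.7]]
t: 3.28
tcp_pos: [419.4, -285.0, 18.2]
orientation: [-1.214, 1.209, 1.206]
contact_force: [-0.6, 0.7, -0.8]
width: 0.602
```

```bash
python3 -m inch '[[[0,-8,0],[0,0,0]],[[0,-6,0],[0,0,0]],[[0,-6,0],[0,0,0]],[[0,-6,0],[0,0,0]],[[0,-6,0],[0,0,0]]]';python3 -m inch '[[[0,-2,0],[0,0,0]],[[0,-2,0],[0,0,0]],[[0,-1,0],[0,0,0]],[[0,-1,0],[0,0,0]],[[0,0,0],[0,0,0]]]'
```

```text
t: 3.9
tcp_pos: [449.4, -283.3, 15.3]
orientation: [-1.209, 1.209, 1.209]
contact_force: [-0.6, -0.8, 0.9]
width: 0.601
t: 4.53
tcp_pos: [454.8, -283.1, 15.2]
orientation: [-1.209, 1.209, 1.21]
contact_force: [-1.2, 0.5, 0.7]
width: 0.605
```

```bash
python3 -m inch '[[[0,-2,0],[0,0,0]],[[0,-2,0],[0,0,0]],[[0,-1,0],[0,0,0]],[[0,-1,0],[0,0,0]],[[0,0,0],[0,0,0]]]'; python3 - <<'E'
from h import *
s=env.state();print(s["contact_force"])
p,d=camera("top");cv2.imwrite("pics/t2.png",cv2.resize(p[160:350,230:450,::-1],None,fx=3.5,fy=3.1,interpolation=cv2.INTER_CUBIC));np.save("pics/t2.npy",d)
E
```

```text
t: 5.15
tcp_pos: [455.5, -282.9, 14.8]
orientation: [-1.201, 1.216, 1.223]
contact_force: [-27.4, -1.0, 17.8]
width: 0.6
[-27.38393245  -0.9938942   17.77680269]
```

View pics/t2.png

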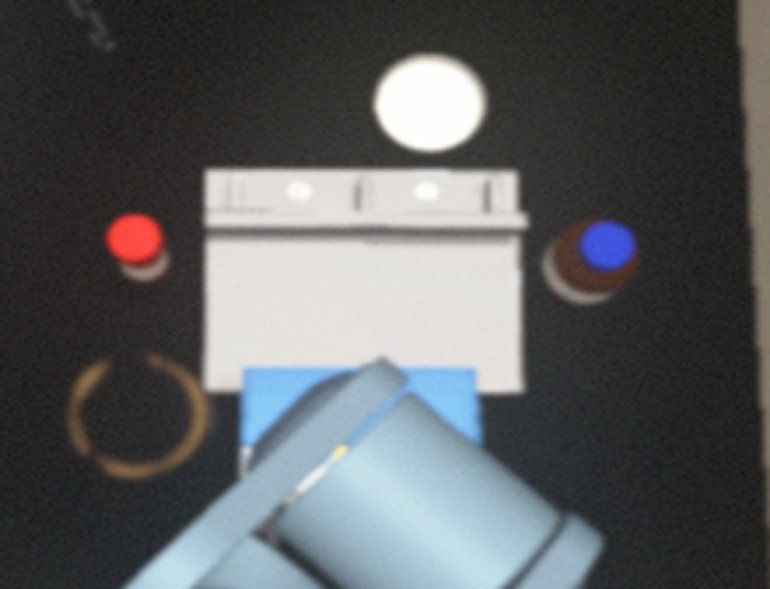

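The box is now square, with its blue back wall running from (243,370) to (480,370), butted against the tray's front edge and centred on it. The reaction is 27 N. Now I'll back off, rise and push high.

```bash
python3 -m inch '[[[0,8,0],[0,0,0]],[[-15,6,0],[0,0,0]],[[-32,0,0],[0,0,0]],[[0,-6,0],[0,0,0]],[[0,-5,0],[0,0,0]]]';python3 -m inch '[[[0,-4,0],[0,0,0]],[[0,-3,0],[0,0,0]],[[-1,-3,0],[0,0,0]],[[-1,-3,0],[0,0,0]],[[-1,-3,0],[0,0,0]]]'
```

```text
t: 5.82
tcp_pos: [458.5, -283.1, 61.9]
orientation: [-1.209, 1.209, 1.209]
contact_force: [-1.4, 0.0, -0.6]
width: 0.6
t: 6.45
tcp_pos: [470.2, -283.2, 67.1]
orientation: [-1.202, 1.215, 1.222]
contact_force: [-29.2, 6.2, 36.5]
width: 0.601
```

```bash
python3 - <<'E'
from h import *
s=env.state();print(s["contact_force"],s["tcp_pos"])
a,_=camera("scene");b,_=camera("wrist")
a=cv2.resize(a[150:340,250:480],None,fx=2.4,fy=2.4,interpolation=cv2.INTER_CUBIC)
b=b[200:440,180:460];b=cv2.resize(b,None,fx=.85,fy=.85)
c=np.zeros((456,a.shape[1]+b.shape[1],3),np.uint8);c[:a.shape[0],:a.shape[1]]=a;c[:b.shape[0],a.shape[1]:]=b
cv2.imwrite("pics/s3.png",c[...,::-1]);print(c.shape)
E
```

```text
[-29.22386771   6.24830586  36.45557852] [ 470.24730069 -283.16852453   67.06203369]
(456, 790, 3)
```

View pics/s3.png

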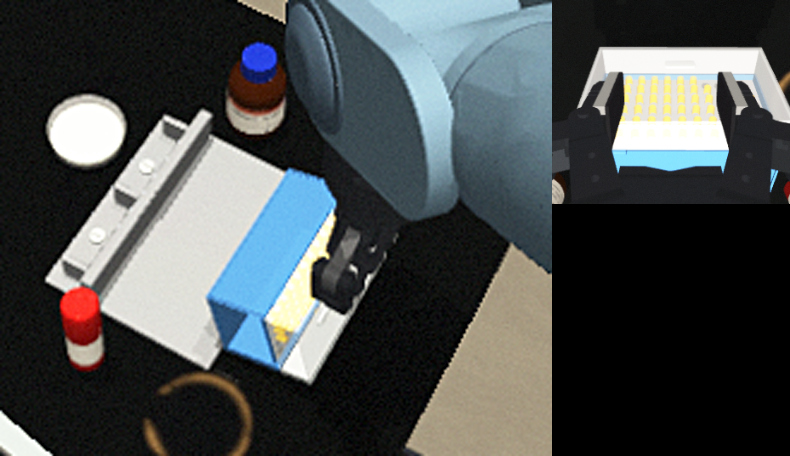

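The box is still lying flat, with the fingertips against the upper lid between the yellow tips at about (330,265). The force of (-29, +36) N means the finger grips the lid by friction, so a purely horizontal push jams it. I'll back off, lower, and follow the arc of the lid about the front bottom edge.

```bash
python3 -m inch '[[[0,8,0],[0,0,0]],[[0,5,0],[0,0,0]],[[10,0,0],[0,0,0]],[[0,0,0],[0,0,0]],[[0,0,0],[0,0,0]]]'
```

```text
t: 7.18
tcp_pos: [461.0, -283.0, 54.7]
orientation: [-1.209, 1.209, 1.21]
contact_force: [-0.3, 0.4, -0.1]
width: 0.603
```

```bash
python3 -m inch '[[[0,-2,0],[0,0,0]],[[-1,-2,0],[0,0,0]],[[-3,-3.4,0],[0,0,0]],[[-3,-3.4,0],[0,0,0]],[[-3,-3.6,0],[0,0,0]]]'
```

```text
t: 7.8
tcp_pos: [475.1, -283.4, 66.4]
orientation: [-1.208, 1.21, 1.211]
contact_force: [-6.7, 2.0, 7.5]
width: 0.603
```

```bash
python3 -m inch '[[[-3,-3.6,0],[0,0,0]],[[-2.7,-3.6,0],[0,0,0]],[[-2.6,-3.9,0],[0,0,0]],[[-2.3,-3.9,0],[0,0,0]],[[-2.1,-4.1,0],[0,0,0]]]'; python3 - <<'E'
from h import *
a,d=camera("scene");np.set_printoptions(precision=1,suppress=True)
a=cv2.resize(a[150:340,250:480],None,fx=2.4,fy=2.4,interpolation=cv2.INTER_CUBIC)
cv2.imwrite("pics/s4.png",a[...,::-1])
E
```

```text
t: 8.43
tcp_pos: [494.9, -283.3, 77.9]
orientation: [-1.209, 1.209, 1.209]
contact_force: [0.9, 0.8, -0.5]
width: 0.597
```

View pics/s4.png

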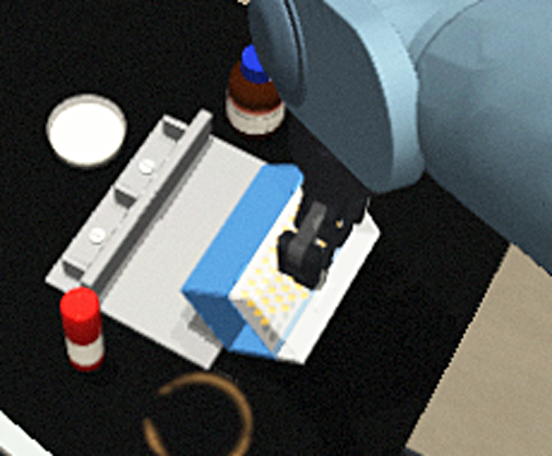

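It is tipping: the blue back wall now leans over the tray at about (240,240). I'll continue along the arc.

```bash
python3 -m inch '[[[-1.9,-4.2,0],[0,0,0]],[[-1.6,-4.3,0],[0,0,0]],[[-1.4,-4.3,0],[0,0,0]],[[-1.1,-4.5,0],[0,0,0]],[[-0.9,-4.5,0],[0,0,0]]]';python3 -m inch '[[[-0.6,-4.5,0],[0,0,0]],[[-0.4,-4.5,0],[0,0,0]],[[0,-4.5,0],[0,0,0]],[[0,0,0],[0,0,0]],[[0,0,0],[0,0,0]]]'; python3 - <<'E'
from h import *
a,d=camera("scene");np.set_printoptions(precision=1,suppress=True)
a=cv2.resize(a[150:340,250:480],None,fx=2.4,fy=2.4,interpolation=cv2.INTER_CUBIC)
cv2.imwrite("pics/s5.png",a[...,::-1])
E
```

```text
t: 9.1
tcp_pos: [516.7, -283.3, 85.0]
orientation: [-1.209, 1.209, 1.209]
contact_force: [-0.4, -0.2, -0.3]
width: 0.604
t: 9.72
tcp_pos: [529.8, -283.2, 85.8]
orientation: [-1.209, 1.209, 1.21]
contact_force: [0.8, -0.1, 0.2]
width: 0.602
```

View pics/s5.png

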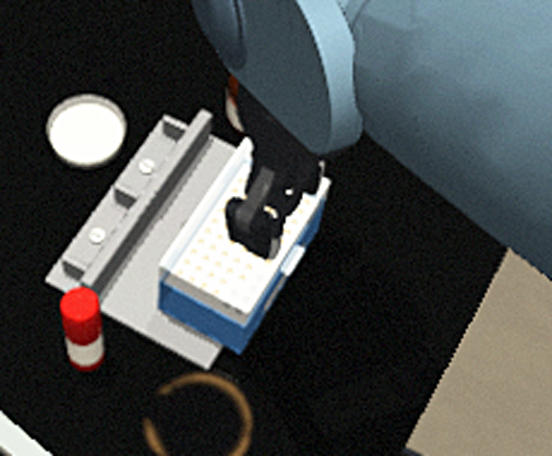

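The box now stands upright at the tray's front part, with the lid top at about (250,240) and the tab at (292,262) facing the robot. I'll retreat, go down, and push the front wall with both open fingers straddling the tab.

```bash
python3 -m inch '[[[-8,5,0],[0,0,0]],[[0,22,0],[0,0,0]],[[0,25,0],[0,0,0]],[[30,0,0],[0,0,0]],[[35,0,0],[0,0,0]]]';python3 - <<'E'
from h import *
np.set_printoptions(precision=1,suppress=True)
b,d=camera("wrist");s=env.state();cv2.imwrite("pics/w6.png",b[...,::-1]);np.save("pics/w6.npy",d);np.savez("pics/w6s.npz",**s)
print(s["tcp_pos"])
E
```

```text
t: 10.4
tcp_pos: [478.2, -284.2, 29.8]
orientation: [-1.212, 1.209, 1.206]
contact_force: [0.4, 0.2, 0.3]
width: 0.598
[ 475.1 -281.5   24.5]
```

View pics/w6.png

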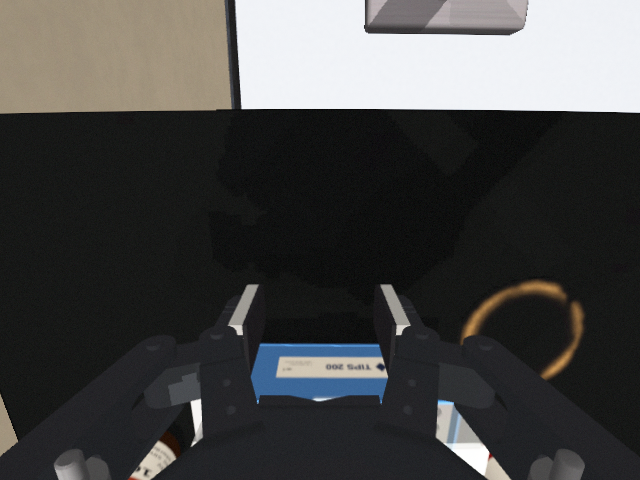

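The front wall (label "TIPS 200") has a level bottom edge at row 344, columns 260–387, so it is square to the fingers and stands between the fingertips. Now I'll push.

```bash
python3 - <<'E'
from h import *
s=dict(np.load("pics/w6s.npz"));np.set_printoptions(precision=1,suppress=True)
print(atz("wrist",[(262,344),(385,346)],6,s))
E
python3 -m inch '[[[0,-10,0],[0,0,0]],[[0,-8,0],[0,0,0]],[[0,-8,0],[0,0,0]],[[0,-6,0],[0,0,0]],[[0,-6,0],[0,0,0]]]';python3 -m inch '[[[0,-6,0],[0,0,0]],[[0,-6,0],[0,0,0]],[[0,-6,0],[0,0,0]],[[0,-6,0],[0,0,0]],[[0,-4,0],[0,0,0]]]'
```

```text
[[ 512.9 -313.9    6. ]
 [ 514.4 -244.2    6. ]]
t: 11.08
tcp_pos: [516.6, -283.9, 30.2]
orientation: [-1.211, 1.21, 1.209]
contact_force: [-4.6, 0.6, 6.5]
width: 0.603
t: 11.7
tcp_pos: [544.5, -283.9, 30.2]
orientation: [-1.211, 1.21, 1.209]
contact_force: [-3.7, 0.3, 7.3]
width: 0.604
```

```bash
python3 -m inch '[[[0,-2,0],[0,0,0]],[[0,-1.5,0],[0,0,0]],[[0,-1,0],[0,0,0]],[[0,0,0],[0,0,0]],[[0,0,0],[0,0,0]]]'
```

```text
t: 12.32
tcp_pos: [548.7, -283.8, 30.2]
orientation: [-1.21, 1.21, 1.209]
contact_force: [-4.5, -0.2, 6.9]
width: 0.602
```

```bash
python3 - <<'E'
from h import *
a,d=camera("scene");b,e=camera("top");np.set_printoptions(precision=1,suppress=True)
a=cv2.resize(a[150:340,260:450],None,fx=2.1,fy=2.1,interpolation=cv2.INTER_CUBIC)
b=cv2.resize(b[190:310,240:420],None,fx=2.2,fy=2.2,interpolation=cv2.INTER_CUBIC)
c=np.zeros((399,795,3),np.uint8);c[:,:399]=a;c[:264,399:]=b
cv2.imwrite("pics/s7.png",c[...,::-1])
E
```

```text
(no output)
```

View pics/s7.png

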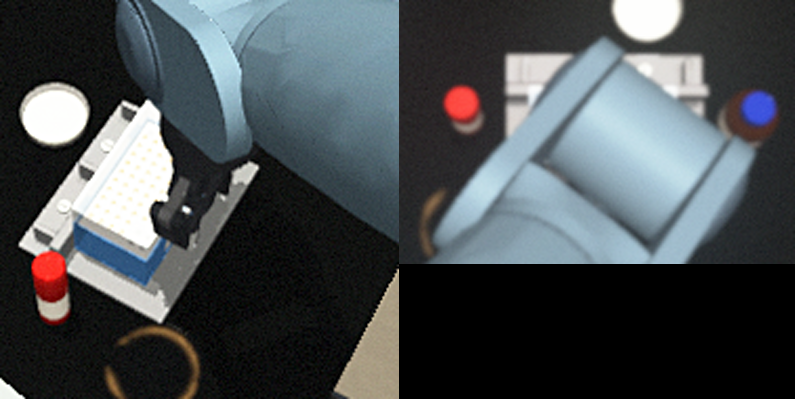

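The box stands upright on the plate, with its back edge at about (75,215) near the fence. The force is still steady, so it hasn't touched the fence yet. I'll creep forward.

```bash
python3 -m inch '[[[0,-1,0],[0,0,0]],[[0,-1,0],[0,0,0]],[[0,0,0],[0,0,0]],[[0,0,0],[0,0,0]],[[0,0,0],[0,0,0]]]'; python3 -m inch '[[[0,-1,0],[0,0,0]],[[0,-1,0],[0,0,0]],[[0,0,0],[0,0,0]],[[0,0,0],[0,0,0]],[[0,0,0],[0,0,0]]]'
```

```text
t: 13.05
tcp_pos: [548.6, -283.6, 30.0]
orientation: [-1.206, 1.212, 1.213]
contact_force: [-14.3, 0.9, 12.8]
width: 0.598
t: 13.68
tcp_pos: [548.6, -283.4, 30.1]
orientation: [-1.202, 1.215, 1.217]
contact_force: [-24.6, 2.7, 19.7]
width: 0.601
```

It stopped at 548.6 mm with the force rising to 25 N, so it is against the fence, where I predicted about 550 mm. Next I'll retreat and verify.

```bash
python3 -m inch '[[[0,4,0],[0,0,0]],[[0,10,0],[0,0,0]],[[0,30,0],[0,0,0]],[[-30,50,0],[0,0,0]],[[-50,30,0],[0,0,0]]]'; python3 -m inch '[[[-50,20,0],[0,0,0]],[[-50,0,50],[0,0,0]],[[0,0,60],[0,0,0]],[[0,0,60],[0,0,0]],[[0,0,60],[0,0,0]]]'; python3 - <<'E'
from h import *
a,d=camera("scene");b,e=camera("top")
a=cv2.resize(a[160:310,260:400],None,fx=2.6,fy=2.6,interpolation=cv2.INTER_CUBIC)
b=cv2.resize(b[180:300,255:415],None,fx=2.6,fy=2.6,interpolation=cv2.INTER_CUBIC)
c=np.zeros((390,780,3),np.uint8);c[:,:364]=a;c[:312,364:]=b
cv2.imwrite("pics/s8.png",c[...,::-1]);np.save("pics/t8.npy",e)
E
```

```text
t: 14.3
tcp_pos: [425.1, -281.4, 107.2]
orientation: [-1.204, 1.209, 1.215]
contact_force: [2.2, -0.8, 1.2]
width: 0.6
t: 14.92
tcp_pos: [407.8, -57.3, 203.1]
orientation: [-1.209, 1.209, 1.208]
contact_force: [1.6, 0.5, 0.4]
width: 0.597
```

View pics/s8.png

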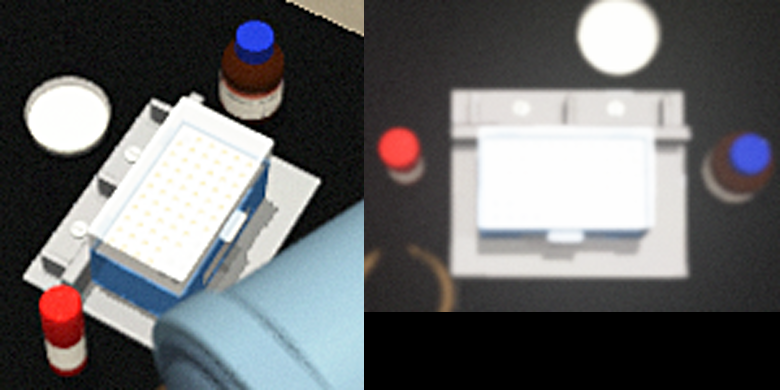

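```bash
python3 - <<'E'
from h import *
np.set_printoptions(precision=1,suppress=True)
t=lambda L:(np.array(L)-[364,0])/2.6+[255,180]
print(atz("top",t([(478,127),(653,127),(478,230),(651,230)]),76))
print("fence",atz("top",t([(451,139),(690,139)]),36), "tray front",atz("top",t([(452,276),(688,276)]),6))
e=np.load("pics/t8.npy")
print("lid heights",dep("top",t([(490,140),(640,140),(490,215),(640,215),(565,175)]),e))
s=lambda L:np.array(L)/2.6+[260,160]
print("scene lid",atz("scene",s([(93,246),(187,97),(183,288),(272,148)]),76))
E
```

```text
[[ 630.7 -218.    76. ]
 [ 630.9 -337.1   76. ]
 [ 560.5 -218.3   76. ]
 [ 560.4 -334.2   76. ]]
fence [[ 629.9 -198.5   36. ]
 [ 630.1 -368.6   36. ]] tray front [[ 535.5 -199.     6. ]
 [ 535.1 -369.1    6. ]]
lid heights [[ 621.9 -226.2   74.9]
 [ 621.8 -328.1   76.2]
 [ 570.9 -226.3   74.1]
 [ 570.7 -327.2   74.8]
 [ 597.4 -276.7   77.9]]
scene lid [[ 619.  -209.2   76. ]
 [ 624.8 -335.4   76. ]
 [ 556.8 -212.5   76. ]
 [ 557.9 -329.    76. ]]
```

```bash
python3 -c "
from station import job_done;print(job_done())"
```

```text
the job is handed in; nothing more can be done
None
```

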